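Sweep the round brass blanks through the gate of a jeweller's sorting stand

TASK

With the fingertips, push the three round brass blanks along the deck of the sorting stand and through the gap in its steel fence, one at a time, so that each drops into the catch slot behind the gap. Leave the square blank on the deck; do not lift any blank, and leave the spool, the loupe and the jar beside the stand where they are. When all three round blanks lie in the slot, move clear.

Things in the scene. Friction and masses are not known exactly. Their poses are not given: they have to be found in the camera images.
- stand: Wooden sorting stand fixed on the bench; place and heading vary. Origin: on the bench under the deck's centre; x points along the deck to the fence and slot, y left along the fence, z up. Deck: flat, top 65 mm above the bench, x -85 to +85 mm, y -120 to +120 mm, no rim at the back and sides (blanks pushed off there are lost). Behind the deck at +x is the slot.
- gate (a point): Centre of the gap in the steel fence, at deck height, midway through the fence (stand x 82 mm, y 0); axes as the stand's. The fence runs along the deck's +x edge: 6 mm thick (x 79 to 85 mm), 12 mm high, with one gap 42 mm wide (y -21 to +21 mm). The deck ends at its outer face: a blank whose centre passes x = 85 mm in the gap tips and falls into the slot.
- slot (a point): Centre of the cork floor of the catch slot, an open-topped well right behind the gap: inside 80 x 76 mm (stand x 85 to 165 mm, y -38 to +38 mm), floor 6 mm above the bench, walls 5 mm thick and as high as the deck. Axes as the stand's.
- blank1: Loose round brass blank, a solid disc 32 mm in diameter and 10 mm thick, about 65 g, lying flat on the deck; the three are alike. Origin at the centre of the solid, 5 mm above the deck; z is the disc's axis.
- blank2: Loose round brass blank, a solid disc 32 mm in diameter and 10 mm thick, about 65 g, lying flat on the deck; the three are alike. Origin at the centre of the solid, 5 mm above the deck; z is the disc's axis.
- blank3: Loose round brass blank, a solid disc 32 mm in diameter and 10 mm thick, about 65 g, lying flat on the deck; the three are alike. Origin at the centre of the solid, 5 mm above the deck; z is the disc's axis.
- square: Loose square brass blank, 30 x 30 x 10 mm, about 75 g, lying flat on the deck among the round ones; it stays on the deck. Origin at the centre of the solid, 5 mm above the deck; x and y along its sides.
- spool: Loose spool of brass wire, 60 mm in diameter, 40 mm high, standing on the bench left of the stand. Origin at the centre of its underside. Bystander.
- loupe: Loose folded brass loupe, 60 x 28 mm, 18 mm high, lying on the bench right of the stand. Origin on the bench near its middle. Bystander.
- jar: Loose small amber glass jar, 44 mm in diameter, 45 mm high, standing on the bench right of the stand, farther from the robot than the loupe. Origin at the centre of its underside. Bystander.
Not all that is in view belongs to the job. What is shaped like the square but brown is not meant.

How it is judged:
By the outcome, as a careful person would: the job done as asked, in the order asked, and still so for the second after the job is handed in, with the robot touching nothing.
It also fails if it takes over 64 s, if anything falls off the work surface, if the arm or the gripper's body presses on something with over 40 N, if the wrist force passes 120 N, or if a joint passes its speed limit or range.

ROBOT

A 7-joint arm with a two-finger parallel gripper is mounted at the origin on the work surface. World frame = base frame: x ahead of the robot, y to its left, z up, the work surface at z = 0. Lengths are in m, angles in rad, forces in N, time in s.
With the tool pointing down it reaches from about 0.4 to 0.875 m from the base axis. Payload 19.3 kg.
Tool frame: the origin (TCP) lies at the centre of the arm's flange, where the gripper is bolted on; the fingertips stand 173 mm ahead of it and the grasp point (between the pads) lies 155 mm ahead of it (bot.grip_point_offset is the distance from the TCP to the grasp point, in m); z points along the fingers, x is the direction in which the jaws open and shut, and the axes are right-handed (so a half turn about z gives the same grasp; the last joint's range is limited). The gripper opens to 85 mm and grips with 20 to 120 N. Pads are 22 mm wide; open, the fingers measure 114 mm over their backs; the gripper's body (76 mm by 85 mm) begins 54 mm behind the grasp point. The pads swing forward as they close: fully open they stand 13 mm farther back than shut.
Start: joints at [-1.418, 0.521, -0.036, 1.599, 0.021, 1.021, -0.113], TCP at [0.138, 0.61, 0.405] pointing down, gripper open.
Joint ranges: [-2.91, 2.91], [-0.3, 2.13], [-1.5, 1.42], [0.17, 2.43], [-1.26, 4.41], [0.16, 1.93], [-2.52, 2.52]. Speed limits (rad/s): [1.89, 1.89, 2.39, 2.39, 3.01, 3.01, 3.01].

INTERFACE

Orientations are given as [roll, pitch, yaw] about the fixed x, y, z axes, in that order (R = Rz(yaw) Ry(pitch) Rx(roll)).
In Python, from workcell import bot gives the robot as it stands.
- The arm moves only by the tool step_arm, never from a script. Its argument "plan" is a list that holds one entry, the list of rows, each a list of 4 numbers: the shift along the world's x, y, z in cm, then the turn about the world's z in rad. A call has 1 to 12 rows; each row is the pose to reach, as a shift and turn from the pose measured when the call began; what a row does not reach only later rows make up. A row lasts 1/12 s, in which the tool goes at most 41.7 mm and 7.16 degrees, less where a joint would pass 70% of its speed; a pose out of reach is approached as far as the arm can. A call with a gripper value outside its range is refused whole. "jaw" is the closure, from 0 (fully open) to 1 (shut), set as the call begins (left out, the last holds). The fingers move at their own pace and stop on an object; "force" is the grip in N (left out, the last holds). Time passes only in rows, so rows that repeat a pose let the fingers close. It gives the time, the measured TCP pose, the force and the opening at its end, in the units of the state.
- bot.observe(): the state, without advancing time (a new reading comes with each control period).
- bot.grab_frame(name): name is "side" or "top"; returns a dict with "pixels" (420x560x3 uint8, blue, green, red), "mtx" (3x3 intrinsics, pixels), "R" (3x3) and "t" (3): a world point X has camera coordinates R X + t. Camera axes: x right, y down, z forward; pixel columns grow to the right and rows downward; lengths in m; the calibration is good to about 2 mm. A picture is of the moment at which its call begins. There is no depth.
- bot.job_done(): hands the job in, once; it reports no verdict.
The state is a dict: "clock": time; "qpos": joint angles; "qd": joint speeds; "joint_efforts": joint torques, N m; "position": TCP position; "tool_rot": TCP orientation; "force": force on the tool from outside, world axes, zero at the start; "moment": the same for the moment, N m; "grip_width": finger opening in m.
Only numpy, scipy, OpenCV 4.12 (cv2) and the standard library are available. Lean on these libraries where they do the work, as an engineer would, in place of code of your own. Each camera call takes 0.05 s, during which the arm holds its last target.

## Working session

There is one attempt and no reset: what is moved stays moved. The work goes in short steps, Python scripts to look and compute and a tool call to move; the robot and the scene stay as the last step left them, time stands still between calls to the robot, and variables do not carry over. Pictures are saved under pics/ and viewed, and the job is handed in when it is done.

Besides the shell and the picture viewer there is one more tool, called after "Call:" as name([rows], argument=value, ...), one row to a line, values as JSON. step_arm: Moves the arm, as the interface text tells. Its arguments: {"type":"object","properties":{"plan":{"type":"array"},"jaw":{"type":"number"},"force":{"type":"number"}},"required":["plan"]}

```bash
mkdir -p pics; python3 - <<'E'
from workcell import bot
import cv2,pickle
s=bot.observe();print(s)
d={}
for n in("top","side"):
    f=bot.grab_frame(n);d[n]=f;cv2.imwrite(f"pics/{n}0.png",f["pixels"]);print(n,f["mtx"],f["R"],f["t"])
pickle.dump(d,open("f0.pkl","wb"))
E
```

```text
{'clock': 0.0, 'qpos': array([-1.41819969,  0.52201981, -0.03636422,  1.60000564,  0.0211964 ,
        1.02112332, -0.11281617]), 'qd': array([-2.23957580e-04,  9.33981393e-04,  7.66841290e-04, -7.02184180e-04,
       -7.75868743e-04,  1.60284073e-05, -1.61812415e-03]), 'joint_efforts': array([ 1.77866223e-03, -9.27094889e+01,  1.98068999e+00, -3.69928694e+01,
        1.78394420e-02,  8.16714135e-03, -8.98228905e-05]), 'position': array([0.13807106, 0.60940897, 0.40412244]), 'tool_rot': array([3.14152920e+00, 1.16966080e-03, 1.34800351e+00]), 'force': array([-0.44087579,  0.8837425 ,  0.1636991 ]), 'moment': array([ 0.05117826, -0.0016655 , -0.02645708]), 'grip_width': 0.08532440341899787}
top [[384.29849114   0.         278.97820808]
 [  0.         384.29849114 201.56300467]
 [  0.           0.           1.        ]] [[-0.02386491 -0.99969672 -0.00607703]
 [-0.99570762  0.02431256 -0.0893042 ]
 [ 0.08942487  0.00391971 -0.99598586]] [0.03974484 0.53433776 0.72509022]
side [[524.82090086   0.         283.27187361]
 [  0.         524.82090086 209.27109091]
 [  0.           0.           1.        ]] [[ 0.81983199 -0.57241888  0.0145647 ]
 [-0.42105132 -0.61988782 -0.66215925]
 [ 0.38806093  0.53672686 -0.74922159]] [-0.42896539  0.27536112  0.74995744]
```

View pics/top0.png

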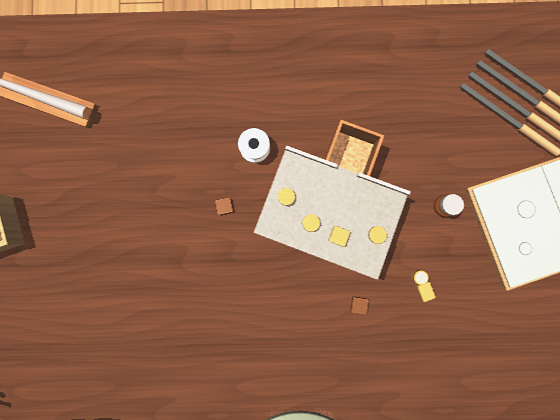

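View pics/side0.png

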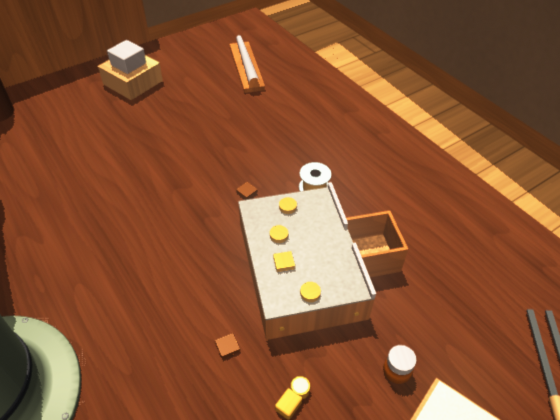

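```bash
python3 - <<'E'
import cv2,pickle
d=pickle.load(open("f0.pkl","rb"))
p=d["top"]["pixels"][110:290,240:420];cv2.imwrite("pics/c1.png",cv2.resize(p,None,fx=3.3,fy=3.3,interpolation=cv2.INTER_CUBIC))
p=d["side"]["pixels"][170:350,230:410];cv2.imwrite("pics/c2.png",cv2.resize(p,None,fx=3.3,fy=3.3,interpolation=cv2.INTER_CUBIC))
E
```

```text
(no output)
```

View pics/c1.png

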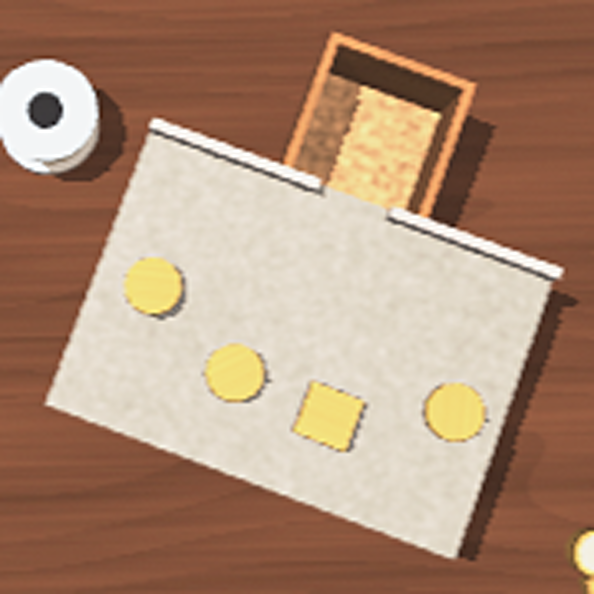

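View pics/c2.png

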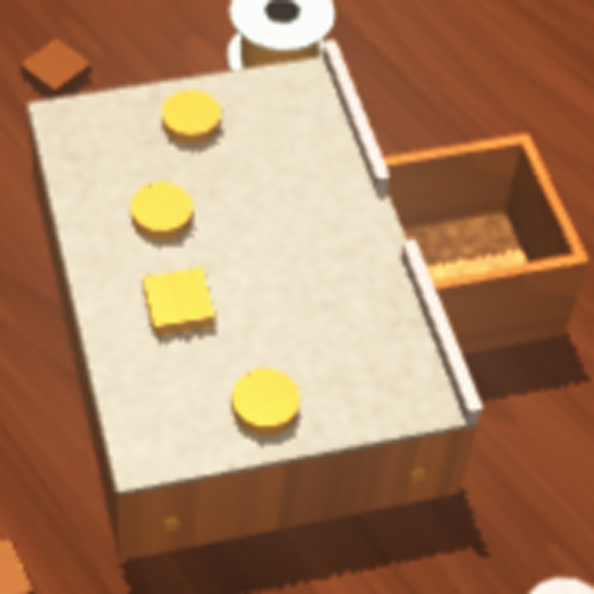

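```bash
cat > h.py <<'E'
import numpy as np,cv2
from workcell import bot
def ray(f,u,v,z):
    K,R,t=[np.asarray(f[k]) for k in("mtx","R","t")]
    d=R.T@np.linalg.solve(K,[u,v,1]);c=-R.T@t
    return (c+d*(z-c[2])/d[2])
def proj(f,X):
    K,R,t=[np.asarray(f[k]) for k in("mtx","R","t")]
    p=K@(R@np.asarray(X)+t);return p[:2]/p[2]
E
cat > fit.py <<'E'
from h import *
import pickle
from scipy.optimize import least_squares
d=pickle.load(open("f0.pkl","rb"))
T=lambda x,y:(240+x/3.3,110+y/3.3)
S=lambda x,y:(230+x/3.3,170+y/3.3)
L=[("top",T(46,404),(-.085,.12,.065)),("top",T(458,558),(-.085,-.12,.065)),("top",T(153,117),(.085,.12,.077)),("top",T(564,268),(.085,-.12,.077)),
("side",S(29,103),(-.085,.12,.065)),("side",S(120,492),(-.085,-.12,.065)),("side",S(474,428),(.085,-.12,.065)),("side",S(333,42),(.085,.12,.077)),("side",S(481,406),(.085,-.12,.077))]
def W(p,X):
    c,s=np.cos(p[2]),np.sin(p[2]);return np.array([p[0]+c*X[0]-s*X[1],p[1]+s*X[0]+c*X[1],X[2]])
for cams in (("top",),("side",),("top","side")):
    r=least_squares(lambda p:np.concatenate([proj(d[c],W(p,X))-u for c,u,X in L if c in cams]),[.5,0,-.3],x_scale=[.1,.1,.3])
    print(cams,r.x,np.round(r.fun,1))
p=r.x
c,s=np.cos(p[2]),np.sin(p[2])
for n,a,b in(("A",T(154,286),S(191,114)),("B",T(235,373),S(162,207)),("C",T(455,412),S(266,399)),("sq",T(331,416),S(180,298))):
    for cam,u in(("top",a),("side",b)):
        X=ray(d[cam],*u,.075);q=X[:2]-p[:2]
        print(n,cam,np.round(X,4),"stand mm",np.round(1e3*np.array([c*q[0]+s*q[1],-s*q[0]+c*q[1]]),1))
E
python3 fit.py
```

```text
('top',) [ 0.50977554 -0.06964874 -0.38107797] [ 0.3  0.2 -0.4  0.1  0.3  0.  -0.1 -0.4]
('side',) [ 0.50998241 -0.06946032 -0.38773213] [-0.6  0.1 -1.2  0.3  1.2 -1.4  0.5 -0.4  0.2  1. ]
('top', 'side') [ 0.50981739 -0.06954935 -0.38474414] [ 0.1 -0.1 -0.7  0.3  0.5 -0.2 -0.  -0.1 -0.8  0.3 -1.   0.5  1.3 -1.5
  0.2 -0.4  0.3  0.9]
A top [0.5392 0.0124 0.075 ] stand mm [-3.6 87. ]
A side [0.5393 0.011  0.075 ] stand mm [-2.9 85.7]
B top [ 0.4902 -0.0306  0.075 ] stand mm [-32.8  28.7]
B side [ 0.4911 -0.032   0.075 ] stand mm [-31.4  27.8]
C top [ 0.4661 -0.1498  0.075 ] stand mm [-10.4 -90.8]
C side [ 0.4664 -0.1517  0.075 ] stand mm [ -9.4 -92.5]
sq top [ 0.4655 -0.0822  0.075 ] stand mm [-36.3 -28.4]
sq side [ 0.4664 -0.083   0.075 ] stand mm [-35.2 -28.7]
```

```bash
cat >> h.py <<'E'
P=(0.5098,-0.0695,-0.383)
def s2w(x,y):
    c,s=np.cos(P[2]),np.sin(P[2]);return np.array([P[0]+(c*x-s*y)/1e3,P[1]+(s*x+c*y)/1e3])
def w2s(X):
    c,s=np.cos(P[2]),np.sin(P[2]);q=(np.asarray(X)[:2]-P[:2])*1e3;return np.array([c*q[0]+s*q[1],-s*q[0]+c*q[1]])
def go(x,y,head=None,z=None):
    """shift (cm, rad) from now to stand x,y mm, heading deg (stand), TCP z"""
    o=bot.observe();w=s2w(x,y);r=o["tool_rot"];p=o["position"]
    dy=0
    if head is not None:
        dy=P[2]+np.radians(head)+np.pi/2-r[2];dy=(dy+np.pi/2)%np.pi-np.pi/2
    print("at stand",np.round(w2s(p),1),"z",round(p[2],4),"-> shift",np.round([*(w-p[:2])*100,0 if z is None else (z-p[2])*100],2),"turn",round(dy,3), "t",round(o["clock"],2),"F",np.round(o["force"],1),"q7",round(o["qpos"][6],2),"w",round(o["grip_width"],4))
E
python3 -c "
from h import *
go(-67,40.7,-20,.262);print(s2w(45,0)-s2w(-32,28))"
```

```text
at stand [-598.5  490.8] z 0.4042 -> shift [ 32.48 -61.61 -14.22] turn -0.509 t 0.1 F [-0.5 -0.9  0.4] q7 -0.11 w 0.0854
[ 0.06095744 -0.0547466 ]
```

Call:
step_arm([
  [[3.5,-2.5,0,-0.04],[7,-5,0,-0.08],[10.5,-8,0,-0.12],[13,-11,0,-0.17],[15.5,-14,0,-0.21],[18,-17.5,0,-0.25],[20,-21,0,-0.3],[22,-24.5,0,-0.34],[24,-28,0,-0.38],[26,-31.5,0,-0.42],[27.5,-35,0,-0.46],[29,-38.5,0,-0.51]],
], jaw=0.81)

```text
clock: 1.1
position: [0.4286, 0.2225, 0.4041]
tool_rot: [-3.142, 0.001, 0.836]
force: [0.8, 0.7, 0.9]
grip_width: 0.0161
```

```bash
python3 -c "
from h import *
go(-67,40.7,-20,.262)"
```

```text
at stand [-184.5  240.4] z 0.4041 -> shift [  3.43 -22.92 -14.21] turn 0.003 t 1.1 F [0.8 0.7 0.9] q7 0.31 w 0.0161
```

Call:
step_arm([
  [[0.6,-3.8,0,0],[1.1,-7.6,0,0],[1.7,-11.4,0,0],[2.3,-15.2,-2,0],[2.9,-19,-4,0],[3.4,-22.9,-6,0],[3.4,-22.9,-9,0],[3.4,-22.9,-12,0],[3.4,-22.9,-14.2,0],[3.4,-22.9,-14.2,0]],
])

```text
clock: 1.93
position: [0.4615, -0.0068, 0.2588]
tool_rot: [-3.138, 0.005, 0.836]
force: [-0.7, 0.1, 0.2]
grip_width: 0.0164
```

```bash
cat > look.py <<'E'
from h import *
import sys
n=sys.argv[1]
f=bot.grab_frame("side");g=bot.grab_frame("top")
a=cv2.resize(f["pixels"][150:350,220:420],(400,400),interpolation=cv2.INTER_CUBIC)
b=cv2.resize(g["pixels"][100:300,240:440],(400,400),interpolation=cv2.INTER_CUBIC)
cv2.imwrite(f"pics/{n}.png",np.hstack([a,b]))
import pickle;pickle.dump({"side":f,"top":g},open("f1.pkl","wb"))
E
cat > px.py <<'E'
# px.py cam x y z(m) ... : pixel in look crop -> stand mm (right half: x incl. 400)
from h import *
import pickle,sys
d=pickle.load(open("f1.pkl","rb"));a=list(map(float,sys.argv[1:]))
for x,y,z in zip(a[::3],a[1::3],a[2::3]):
    if x<400: X=ray(d["side"],220+x/2,150+y/2,z)
    else: X=ray(d["top"],240+(x-400)/2,100+y/2,z)
    print(np.round(w2s(X),1))
E
python3 look.py l1; python3 -c "
from h import *
go(-67,40.7,-20,.242)"
```

```text
at stand [-67.3  40.6] z 0.2622 -> shift [ 0.03 -0.01 -2.02] turn 0.003 t 2.03 F [0.5 0.  0.6] q7 0.93 w 0.0162
```

View pics/l1.png

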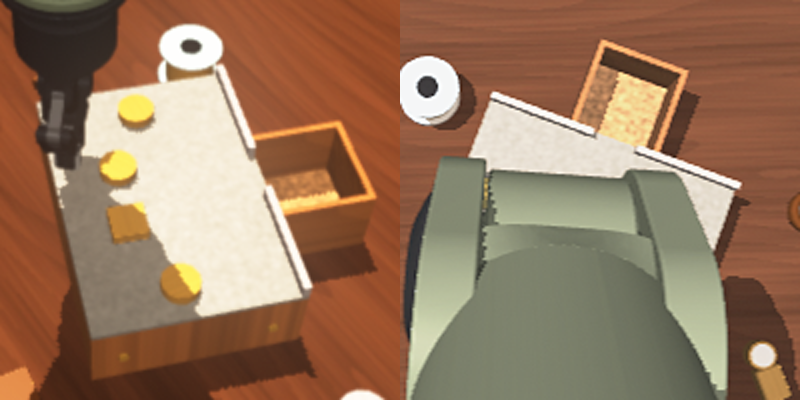

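Call:
step_arm([
  [[0,0,-1.0,0],[0,0,-2.0,0],[0,0,-2.0,0],[0,0,-2.0,0],[0.4,-0.35,-2.0,0],[0.8,-0.7,-2.0,0],[1.2,-1.05,-2.0,0],[1.6,-1.4,-2,0],[2.0,-1.8,-2,0],[2.4,-2.15,-2,0],[2.8,-2.5,-2,0],[2.8,-2.5,-2,0]],
])

```text
clock: 3.03
position: [0.4913, -0.0325, 0.2423]
tool_rot: [-3.141, 0.002, 0.835]
force: [-0.5, 0.3, 0.4]
grip_width: 0.0164
```

```bash
python3 look.py l2; python3 -c "
from h import *
go(21.5,8.55,-20,.242)"
```

```text
at stand [-31.9  27.8] z 0.2422 -> shift [ 4.24 -3.78 -0.02] turn 0.004 t 3.13 F [-1.  -0.7  0.1] q7 0.99 w 0.0165
```

View pics/l2.png

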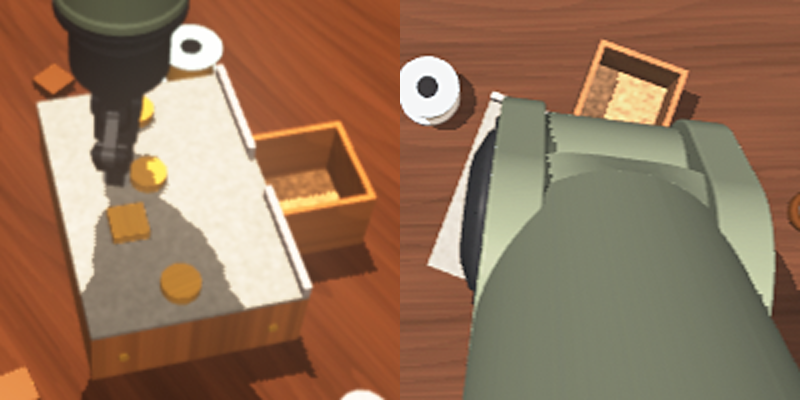

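```bash
python3 px.py 149 172 .075
```

```text
[-8.1 15.6]
```

Call:
step_arm([
  [[0.4,-0.36,0,0],[0.9,-0.8,0,0],[1.35,-1.2,0,0],[1.8,-1.6,0,0],[2.25,-2.0,0,0],[2.7,-2.4,0,0],[3.15,-2.8,0,0],[3.6,-3.2,0,0],[3.95,-3.5,0,0],[4.24,-3.78,0,0],[4.24,-3.78,0,0],[4.24,-3.78,0,0]],
])

```text
clock: 4.13
position: [0.533, -0.0697, 0.2421]
tool_rot: [-3.141, 0.002, 0.835]
force: [-0.7, 0.4, -0.1]
grip_width: 0.0164
```

```bash
python3 look.py l3; python3 -c "
from h import *
go(10,0,0,.242)"
```

```text
at stand [21.4  8.6] z 0.2421 -> shift [-1.38 -0.38 -0.01] turn 0.352 t 4.23 F [-0.2  0.8  0. ] q7 1.05 w 0.0158
```

View pics/l3.png

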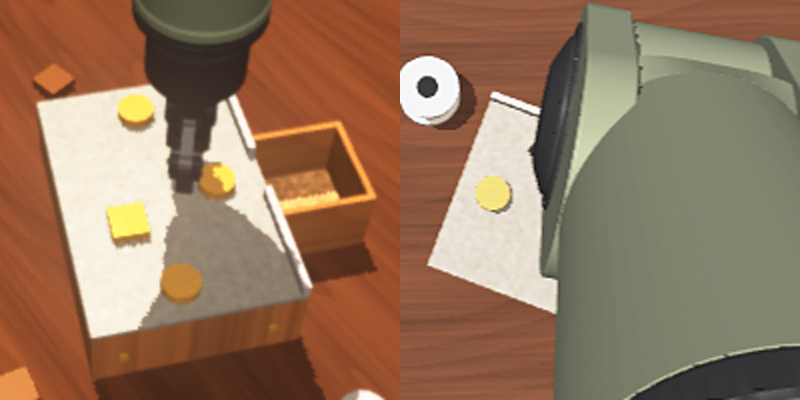

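```bash
python3 px.py 218 181 .075
```

```text
[44.8 -5.5]
```

Call:
step_arm([
  [[-0.6,0.24,0,0],[-1.1,0.43,0,0],[-1.3,0,0,0.12],[-1.38,-0.38,0,0.24],[-1.38,-0.38,0,0.352],[-1.38,-0.38,0,0.352],[-0.9,-0.57,0,0.352],[-0.4,-0.77,0,0.352],[0.1,-0.98,0,0.352],[0.6,-1.18,0,0.352],[1.03,-1.35,0,0.352],[1.03,-1.35,0,0.352]],
])

```text
clock: 5.23
position: [0.544, -0.0832, 0.2421]
tool_rot: [-3.141, 0.002, 1.187]
force: [-0.6, 0.3, -1.0]
grip_width: 0.0161
```

```bash
python3 look.py l4; python3 -c "
from h import *
go(64,0,0,.242)"
```

```text
at stand [36. -0.] z 0.242 -> shift [ 2.6  -1.04 -0.  ] turn 0.001 t 5.33 F [ 0.4 -0.3  0.2] q7 1.32 w 0.0162
```

View pics/l4.png

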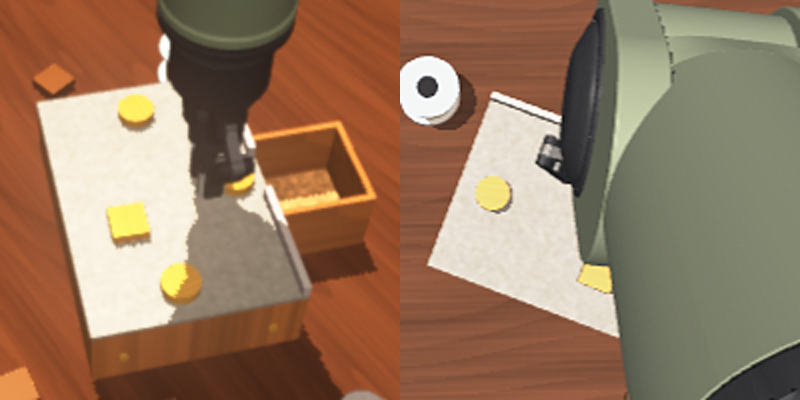

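Call:
step_arm([
  [[0.4,-0.16,0,0],[0.8,-0.32,0,0],[1.2,-0.48,0,0],[1.6,-0.64,0,0],[2.0,-0.8,0,0],[2.3,-0.92,0,0],[2.6,-1.04,0,0],[2.6,-1.04,0,0],[2.6,-1.04,0,0]],
])

```text
clock: 6.08
position: [0.5692, -0.0935, 0.2419]
tool_rot: [-3.14, 0.003, 1.187]
force: [0.6, 0.9, 0.3]
grip_width: 0.0157
```

```bash
python3 look.py l5; python3 -c "
from h import *
go(64,0,0,.242)"
```

```text
at stand [63.9  0. ] z 0.242 -> shift [ 0.01 -0.01  0.  ] turn 0.001 t 6.18 F [0.2 0.8 0.3] q7 1.34 w 0.0162
```

View pics/l5.png

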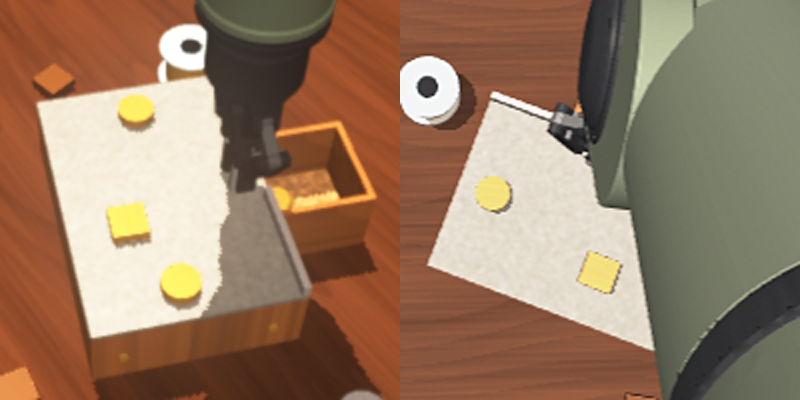

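Call:
step_arm([
  [[-1,0.4,0,0],[-2,0.8,1,0],[-3,1.2,4,0],[-3,1.2,5,0]],
])

```text
clock: 6.52
position: [0.538, -0.0809, 0.2943]
tool_rot: [-3.141, 0.002, 1.187]
force: [2.0, -0.3, 1.0]
grip_width: 0.0163
```

```bash
python3 -c "
from h import *
go(-20,116.5,-60.8,.292)"
```

```text
at stand [30.4 -0. ] z 0.2943 -> shift [-0.32 12.69 -0.23] turn -1.061 t 6.52 F [ 2.  -0.3  1. ] q7 1.31 w 0.0163
```

Call:
step_arm([
  [[0,1.3,0,-0.11],[0,2.6,0,-0.22],[0,3.9,0,-0.33],[0,5.2,0,-0.44],[0,6.5,0,-0.55],[0,7.8,0,-0.66],[0,9.1,0,-0.77],[-0.2,10.4,0,-0.88],[-0.3,11.7,0,-0.99],[-0.3,12.7,0,-1.06],[-0.3,12.7,-1,-1.06],[-0.3,12.7,-1,-1.06]],
])

```text
clock: 7.52
position: [0.5346, 0.0466, 0.2829]
tool_rot: [-3.141, 0.003, 0.131]
force: [-1.2, -0.2, 0.2]
grip_width: 0.0165
```

```bash
python3 look.py l6; python3 -c "
from h import *
go(-20,116.5,-60.8,.242)
e=np.array([48,-86])/98.5;print(s2w(*(np.array([45,0])-25*e))-s2w(-20,116.5))"
```

```text
at stand [-19.7 115.9] z 0.2838 -> shift [-0.01  0.07 -4.18] turn -0.002 t 7.62 F [ 0.7 -0.3 -0.4] q7 0.27 w 0.0162
[ 0.01361093 -0.1075514 ]
```

View pics/l6.png

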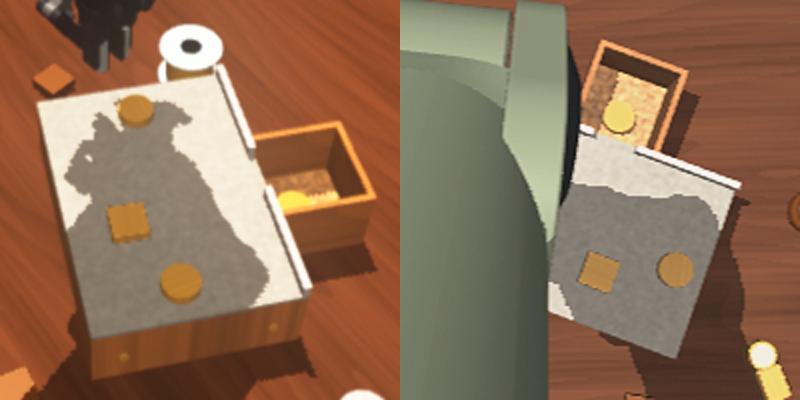

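Call:
step_arm([
  [[0,0.1,-2.0,0],[0,0.1,-4.2,0],[0,0.1,-4.2,0],[0,0.1,-4.2,0],[0.1,-0.5,-4.2,0],[0.15,-1.1,-4.2,0],[0.23,-1.7,-4.2,0],[0.3,-2.3,-4.2,0],[0.38,-2.9,-4.2,0],[0.45,-3.5,-4.2,0],[0.53,-4.1,-4.2,0],[0.6,-4.7,-4.2,0]],
])

```text
clock: 8.62
position: [0.5409, -0.0022, 0.2419]
tool_rot: [-3.141, 0.003, 0.129]
force: [0.3, 1.9, -0.0]
grip_width: 0.0164
```

```bash
python3 look.py l7; python3 -c "
from h import *
e=np.array([48,-86])/98.5;go(*(np.array([45,0])-25*e),-60.8,.242)"
```

```text
at stand [ 4.  73.4] z 0.2419 -> shift [ 0.75 -5.87  0.01] turn -0.001 t 8.72 F [ 0.4 -0.8 -0.8] q7 0.38 w 0.0162
```

View pics/l7.png

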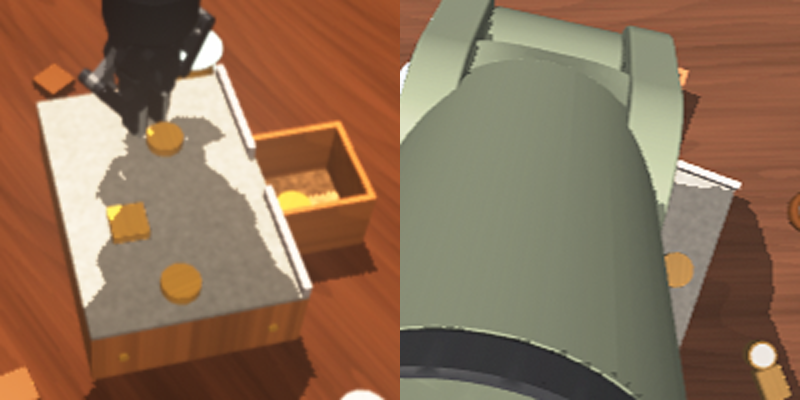

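Call:
step_arm([
  [[0.08,-0.6,0,0],[0.15,-1.2,0,0],[0.23,-1.8,0,0],[0.3,-2.4,0,0],[0.38,-3.0,0,0],[0.46,-3.6,0,0],[0.54,-4.2,0,0],[0.62,-4.8,0,0],[0.7,-5.4,0,0],[0.75,-5.87,0,0],[0.75,-5.87,0,0],[0.75,-5.87,0,0]],
])

```text
clock: 9.72
position: [0.5484, -0.0618, 0.2419]
tool_rot: [3.141, 0.003, 0.127]
force: [-1.0, 0.2, -0.3]
grip_width: 0.0159
```

```bash
python3 look.py l8; python3 -c "
from h import *
go(5,15,0,.242);go(5,0,0,.242);go(36,0,0)"
```

```text
at stand [32.7 22.1] z 0.2419 -> shift [-2.84  0.38  0.01] turn 1.06 t 9.82 F [-0.4  0.6  0.2] q7 0.47 w 0.0164
at stand [32.7 22.1] z 0.2419 -> shift [-3.4  -1.01  0.01] turn 1.06 t 9.82 F [-0.4  0.6  0.2] q7 0.47 w 0.0164
at stand [32.7 22.1] z 0.2419 -> shift [-0.52 -2.17  0.  ] turn 1.06 t 9.82 F [-0.4  0.6  0.2] q7 0.47 w 0.0164
```

View pics/l8.png

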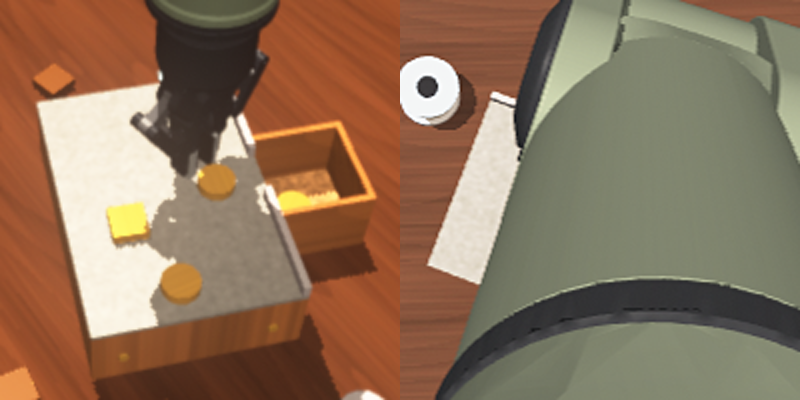

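Call:
step_arm([
  [[-0.1,0.7,0,0],[-0.15,1.2,1,0.1],[-0.8,0.9,3,0.22],[-1.4,0.5,3,0.34],[-2,0.1,3,0.46],[-2.6,-0.4,3,0.58],[-3.1,-0.8,3,0.7],[-3.4,-1.0,3,0.82],[-3.4,-1.0,3,0.94],[-3.4,-1.0,2,1.06],[-3.4,-1.0,0,1.06],[-3.4,-1.0,0,1.06]],
])

```text
clock: 10.82
position: [0.5136, -0.0705, 0.2397]
tool_rot: [-3.138, 0.003, 1.189]
force: [-1.8, 0.4, 0.0]
grip_width: 0.0162
```

```bash
python3 look.py l9; python3 -c "
from h import *
go(36,0,0,.242)"
```

```text
at stand [4.6 0.4] z 0.2418 -> shift [ 2.89 -1.21  0.02] turn 0.001 t 10.92 F [0.3 0.1 0.3] q7 1.28 w 0.0163
```

View pics/l9.png

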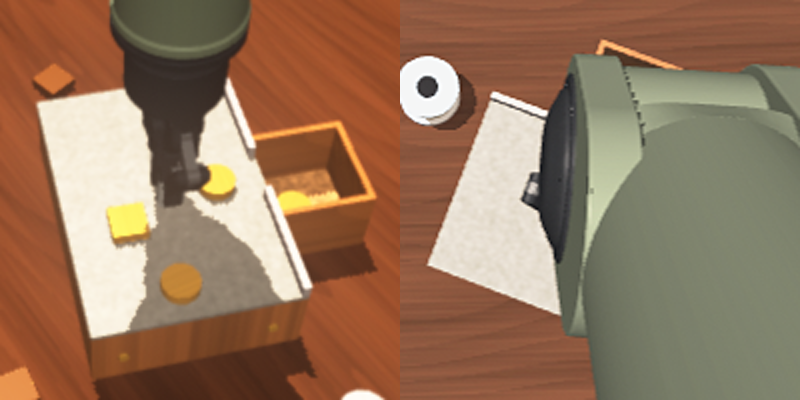

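Call:
step_arm([
  [[0.55,-0.23,0,0],[1.1,-0.46,0,0],[1.65,-0.69,0,0],[2.2,-0.92,0,0],[2.75,-1.15,0,0],[3.25,-1.35,0,0],[3.75,-1.55,0,0],[4.25,-1.75,0,0],[4.7,-1.93,0,0],[5.1,-2.1,0,0],[5.49,-2.25,0,0],[5.49,-2.25,0,0]],
])

```text
clock: 11.92
position: [0.5698, -0.0936, 0.2418]
tool_rot: [-3.141, 0.003, 1.187]
force: [0.3, -0.2, 0.4]
grip_width: 0.0163
```

Call:
step_arm([
  [[0,0,0,0],[-1,0.4,0,0],[-2,0.8,1,0],[-3,1.2,4,0],[-3,1.2,5,0]],
])

```text
clock: 12.33
position: [0.5388, -0.0812, 0.2941]
tool_rot: [-3.141, 0.003, 1.187]
force: [1.0, -0.4, 0.7]
grip_width: 0.0164
```

```bash
python3 look.py l10; python3 -c "
from h import *
e=np.array([55,91.5]);e/=np.linalg.norm(e);print(e)
go(*(np.array([-10,-91.5])-36*e),59,.292);print(s2w(*(np.array([45,0])-25*e))-s2w(*(np.array([-10,-91.5])-36*e)))"
```

```text
[0.51518434 0.8570794 ]
at stand [32.7  0.2] z 0.2938 -> shift [-10.26  -9.08  -0.18] turn 1.03 t 12.43 F [0.7 0.4 0.7] q7 1.29 w 0.0165
[0.09398879 0.07094386]
```

View pics/l10.png

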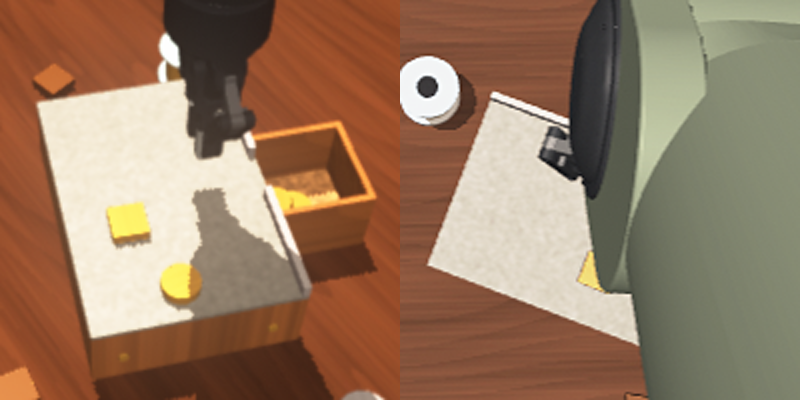

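Call:
step_arm([
  [[-1,-0.7,0,-0.12],[-2,-1.4,0,-0.24],[-3,-2.1,0,-0.36],[-4,-2.8,0,-0.48],[-5,-3.5,0,-0.6],[-6,-4.5,0,-0.72],[-7,-5.5,0,-0.84],[-8,-6.5,0,-0.96],[-9,-7.5,0,-1.08],[-9.6,-8.3,0,-1.2],[-10.26,-9.08,0,-1.32],[-10.26,-9.08,0,-1.44]],
])

```text
clock: 13.43
position: [0.4364, -0.1739, 0.2934]
tool_rot: [3.138, 0.003, -0.261]
force: [-0.0, 0.2, -0.3]
grip_width: 0.0161
```

```bash
python3 -c "
from h import *
e=np.array([55,91.5]);e/=np.linalg.norm(e)
go(*(np.array([-10,-91.5])-36*e),59,.292)"
```

```text
at stand [ -29.  -124.2] z 0.2934 -> shift [ 0.12  0.16 -0.14] turn -0.663 t 13.43 F [-0.   0.2 -0.3] q7 0.38 w 0.0161
```

Call:
step_arm([
  [[0.12,0.16,0,-0.12],[0.12,0.16,0,-0.24],[0.12,0.16,0,-0.36],[0.12,0.16,0,-0.48],[0.12,0.16,0,-0.6],[0.12,0.16,0,-0.66],[0.12,0.16,-1,-0.66],[0.12,0.16,-2,-0.66],[0.12,0.16,-2,-0.66]],
])

```text
clock: 14.18
position: [0.4372, -0.172, 0.2712]
tool_rot: [3.136, 0.004, -0.918]
force: [-1.7, 0.0, 0.0]
grip_width: 0.0157
```

```bash
python3 look.py l11; python3 -c "
from h import *
e=np.array([55,91.5]);e/=np.linalg.norm(e)
go(*(np.array([-10,-91.5])-36*e),59,.242)"
```

```text
at stand [ -28.7 -122.6] z 0.2726 -> shift [ 0.02  0.01 -3.06] turn -0.004 t 14.28 F [-0.2 -0.3  0.7] q7 -0.08 w 0.0166
```

View pics/l11.png

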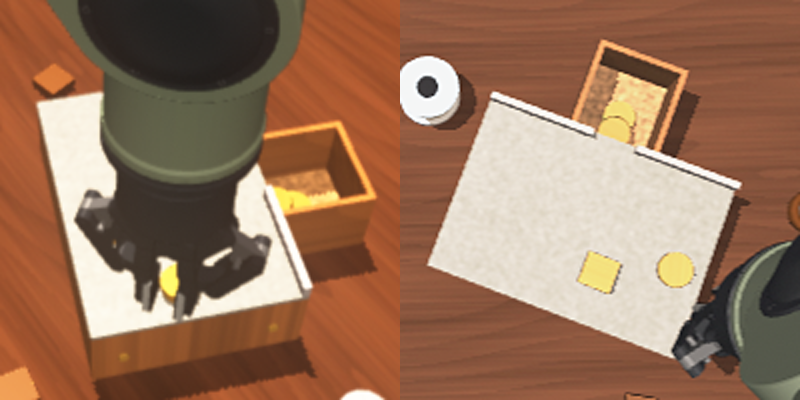

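```bash
python3 - <<'E'
from h import *
import pickle
d=pickle.load(open("f1.pkl","rb"))
a=cv2.resize(d["top"]["pixels"][110:190,320:400],(400,400),interpolation=cv2.INTER_CUBIC)
b=cv2.resize(d["side"]["pixels"][200:280,340:420],(400,400),interpolation=cv2.INTER_CUBIC)
cv2.imwrite("pics/z1.png",np.hstack([b,a]))
E
```

```text
(no output)
```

View pics/z1.png

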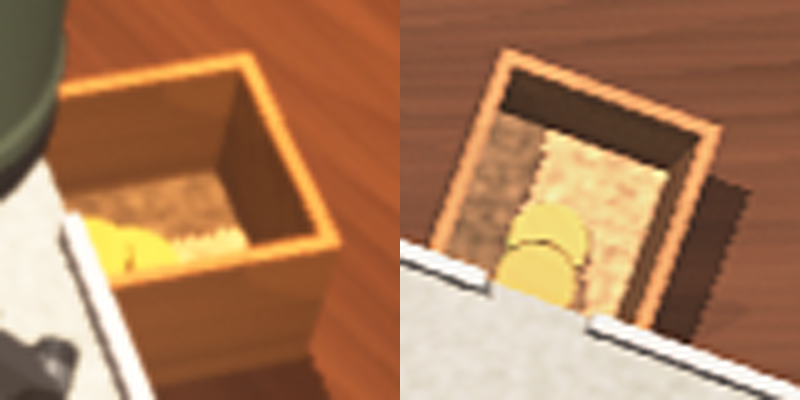

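Call:
step_arm([
  [[0,0,-1.5,0],[0,0,-3.05,0],[0,0,-3.05,0],[0,0,-3.05,0],[0.5,0.38,-3.05,0],[1.0,0.76,-3.05,0],[1.5,1.13,-3.05,0],[2.0,1.51,-3.05,0],[2.5,1.89,-3.05,0],[3.0,2.26,-3.05,0],[3.5,2.64,-3.05,0],[4.0,3.02,-3.05,0]],
])

```text
clock: 15.28
position: [0.4779, -0.1418, 0.2422]
tool_rot: [3.137, 0.004, -0.919]
force: [-0.4, -1.0, 1.5]
grip_width: 0.0164
```

```bash
python3 look.py l12; python3 -c "
from h import *
e=np.array([55,91.5]);e/=np.linalg.norm(e)
go(*(np.array([45,0])-25*e),59,.242)"
```

```text
at stand [ -2.4 -78.6] z 0.242 -> shift [ 5.34  4.01 -0.  ] turn -0.006 t 15.38 F [-0.1 -0.2  0.2] q7 -0.13 w 0.0163
```

View pics/l12.png

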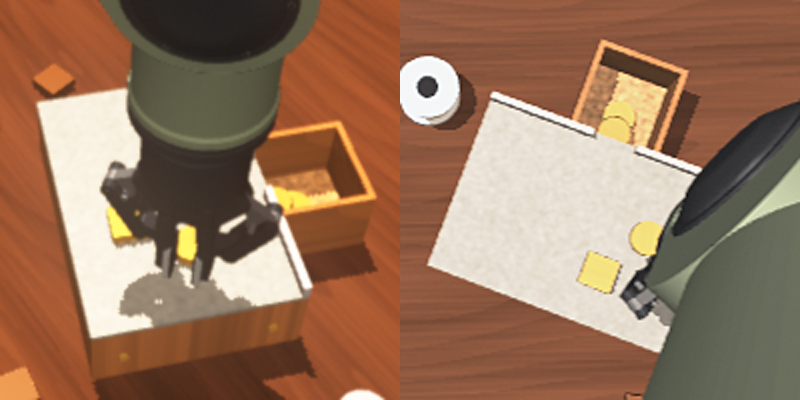

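Call:
step_arm([
  [[0.5,0.38,0,0],[1.0,0.76,0,0],[1.5,1.13,0,0],[2.0,1.51,0,0],[2.5,1.89,0,0],[3.0,2.26,0,0],[3.5,2.64,0,0],[4.0,3.02,0,0],[4.5,3.4,0,0],[5.0,3.76,0,0],[5.34,4.0,0,0],[5.34,4.0,0,0]],
])

```text
clock: 16.38
position: [0.5323, -0.1008, 0.242]
tool_rot: [3.137, 0.003, -0.917]
force: [-0.2, 0.3, -0.8]
grip_width: 0.0166
```

```bash
python3 look.py l13; python3 -c "
from h import *
go(5,0,0,.242)"
```

```text
at stand [ 32.1 -21.5] z 0.242 -> shift [-1.71  3.01 -0.  ] turn -1.036 t 16.48 F [0.4 0.5 0.2] q7 -0.24 w 0.0163
```

View pics/l13.png

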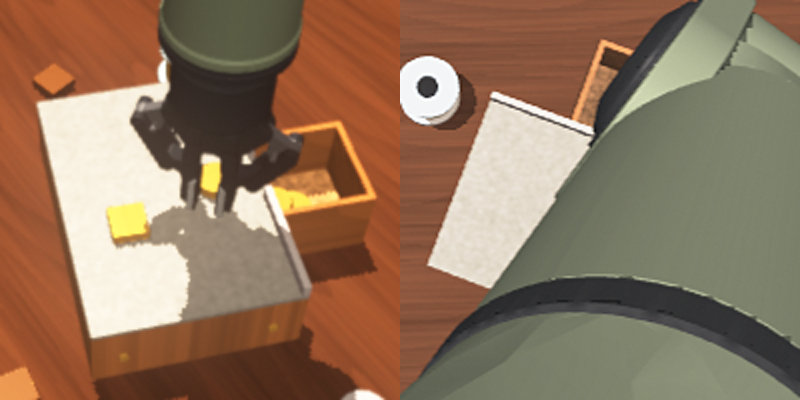

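Call:
step_arm([
  [[-0.6,-0.45,0,0],[-1.0,-0.7,1,-0.1],[-1.2,-0.3,3,-0.22],[-1.4,0.3,4,-0.34],[-1.6,1.0,4,-0.46],[-1.7,1.7,4,-0.58],[-1.71,2.4,4,-0.7],[-1.71,3.0,4,-0.82],[-1.71,3.0,4,-0.94],[-1.71,3.0,2,-1.036],[-1.71,3.0,1,-1.036],[-1.71,3.0,1,-1.036]],
])

```text
clock: 17.48
position: [0.5135, -0.0717, 0.2503]
tool_rot: [3.134, 0.002, -1.952]
force: [-0.8, 0.2, -0.3]
grip_width: 0.016
```

```bash
python3 look.py l14; python3 -c "
from h import *
go(5,0,0,.242);go(64,0,0,.242)"
```

```text
at stand [ 5.  -0.8] z 0.2521 -> shift [ 0.03  0.07 -1.01] turn -0.002 t 17.58 F [-0.5  0.1  0.7] q7 -1.07 w 0.0163
at stand [ 5.  -0.8] z 0.2521 -> shift [ 5.5  -2.13 -1.01] turn -0.002 t 17.58 F [-0.5  0.1  0.7] q7 -1.07 w 0.0163
```

View pics/l14.png

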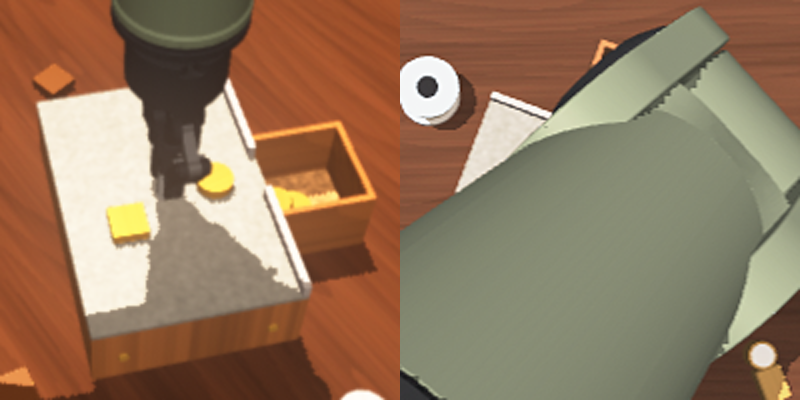

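Call:
step_arm([
  [[0.03,0.07,-1,0],[0.03,0.07,-1,0],[0.6,-0.16,-1,0],[1.15,-0.38,-1,0],[1.7,-0.6,-1,0],[2.25,-0.82,-1,0],[2.8,-1.04,-1,0],[3.3,-1.25,-1,0],[3.8,-1.45,-1,0],[4.3,-1.65,-1,0],[4.9,-1.9,-1,0],[5.5,-2.13,-1,0]],
])

```text
clock: 18.58
position: [0.5697, -0.0936, 0.2421]
tool_rot: [3.136, 0.003, -1.952]
force: [-1.9, 0.5, 1.1]
grip_width: 0.016
```

Call:
step_arm([
  [[0,0,0,0],[-1,0.4,0,0],[-2,0.8,1,0],[-3,1.2,4,0],[-4,1.6,6,0],[-6,4,8,0],[-6,7,10,0],[-6,11,12,0],[-6,15,12,0],[-6,18,12,0],[-6,21,12,0],[-6,24,12,0]],
])

```text
clock: 19.58
position: [0.5088, 0.1482, 0.3629]
tool_rot: [3.136, 0.004, -1.951]
force: [0.1, 0.8, -0.3]
grip_width: 0.0163
```

```bash
python3 look.py l15; python3 - <<'E'
from h import *
import pickle
go(0,0)
d=pickle.load(open("f1.pkl","rb"))
cv2.imwrite("pics/t15.png",d["top"]["pixels"])
a=cv2.resize(d["top"]["pixels"][110:190,320:400],(400,400),interpolation=cv2.INTER_CUBIC)
b=cv2.resize(d["side"]["pixels"][200:280,340:420],(400,400),interpolation=cv2.INTER_CUBIC)
cv2.imwrite("pics/z2.png",np.hstack([b,a]))
E
```

```text
at stand [-83.2 204.2] z 0.3621 -> shift [  0.08 -22.05   0.  ] turn 0 t 19.68 F [ 0.4 -1.   0.6] q7 -1.59 w 0.0161
```

View pics/l15.png

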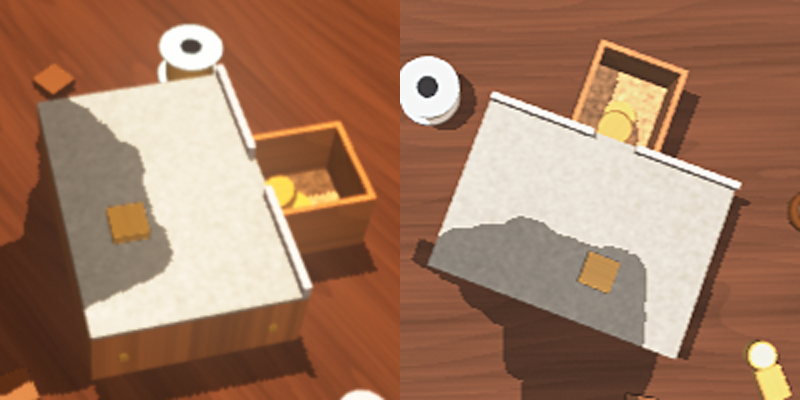

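View pics/z2.png

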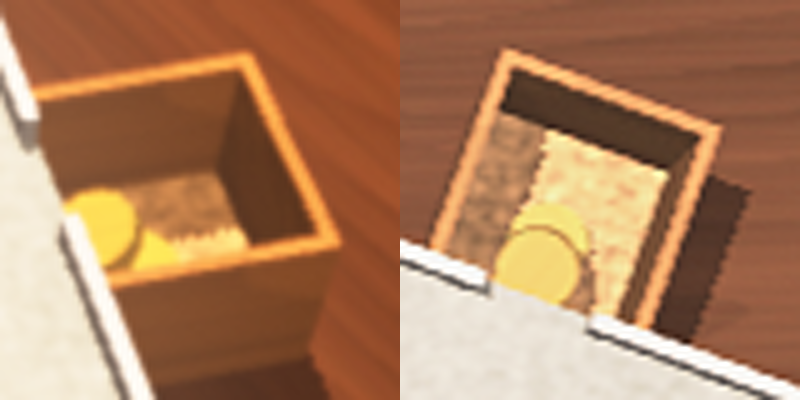

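View pics/t15.png

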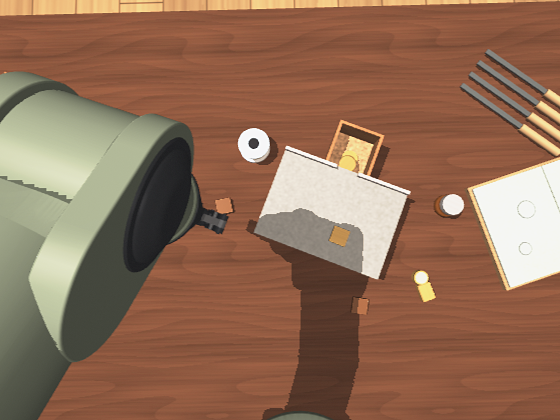

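```bash
python3 - <<'E'
from h import *
import pickle
d=pickle.load(open("f1.pkl","rb"))
def P4(f): return np.asarray(f["mtx"])@np.c_[f["R"],f["t"]]
X=cv2.triangulatePoints(P4(d["side"]),P4(d["top"]),np.array([[360.6],[244.6]]),np.array([[347.6],[163.0]]))
X=(X[:3]/X[3]).ravel();print("top disc z",X[2],"stand",w2s(X))
for n in("side","top"):
    g=bot.grab_frame(n)["pixels"];r=(slice(110,290),slice(240,420)) if n=="top" else (slice(170,350),slice(230,410))
    print(n,np.abs(g[r].astype(int)-d[n]["pixels"][r]).max())
print(np.round(bot.observe()["force"],1),bot.observe()["qd"].round(3))
E
```

```text
top disc z 0.03951507453452706 stand [104.55365651   0.44988892]
side 109
top 106
[-0.5 -0.1  0.2] [ 0.037 -0.008  0.009  0.011  0.001 -0.004  0.01 ]
```

Call:
step_arm([
  [[0,3,2,0],[0,6,4,0],[0,8,5,0],[0,8,5,0],[0,8,5,0],[0,8,5,0],[0,8,5,0],[0,8,5,0],[0,8,5,0],[0,8,5,0],[0,8,5,0],[0,8,5,0]],
])

```text
clock: 20.78
position: [0.5091, 0.2266, 0.4124]
tool_rot: [3.136, 0.003, -1.951]
force: [-0.3, 0.2, 0.8]
grip_width: 0.0163
```

```bash
python3 look.py l16
```

```text
(no output)
```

View pics/l16.png

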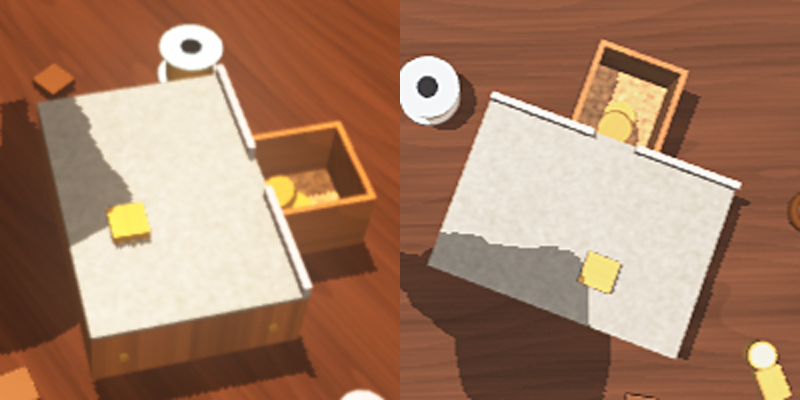

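The picture is unchanged: the blanks rest in the slot at (615,125), the square is in place at (600,272), and the bystanders haven't moved. I'm handing the job in.

```bash
python3 -c "
from workcell import bot
print(bot.job_done())"
```

```text
the job is handed in; nothing more can be done
None
```

All three round blanks are in the catch slot. I pushed them through the gap one at a time with the nearly closed fingertips, first across the deck to the gap's centreline, then straight through. The arm then moved clear, and I handed the job in at about 21 s.

- **Blanks:** the first lies flat on the cork. The second leans on it, and the third rests on the second instead of on the floor. The top blank's upper face is about 40 mm above the bench, well below the 65 mm deck. The stack looked the same about 1 s later.
- **Everything else:** the square, spool, loupe and jar look unmoved in the last pictures I checked. Force readings at the end of each move were 2 N or less.
- **Disagreements:** the two cameras differed by 1–2 mm on the blanks' positions. A frame comparison of the stand after the last push showed differences; I put these down to the arm's moving shadow and found nothing moved by eye.

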